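# Slide the pepper mill home into its stall

### The job

Push the tall pepper mill that stands out on the open worktop (not the one at the back wall) across the worktop into the empty stall of the wooden stand, the one with the round cork pad, until it is right home against the back board, then take the hand away. Push it gently with the fingertips, low on its wooden body so that it slides standing upright; do not touch its black head, take it between the fingers, lift it or tip it. Leave the salt shaker, the spice jar and everything else where they stand.

Things in the scene. Friction and masses are not known exactly. Their poses are not given: they have to be found in the camera images.
- mill: Upright loose pepper mill, 0.2 kg, 209 mm tall: brown wooden body 52 mm across near the foot, at most 44 mm higher up; black head from 140 mm up. Origin at the centre of its underside, z up. Pushed within 20 mm of the worktop it slides; pushed higher it may tip. A gripper's body can hit the tall mill unless the tool leans back from it.
- mill_head: black head of the pepper mill; its origin lies on the mill's axis 140 mm above the underside; z up
- cork_pad: Round cork pad, 58 mm across, flat (the mill slides over it), in the stall where the mill belongs, any of the three. Origin at its centre; axes parallel to the stand's: +x points into the stall, towards the back board, y across. The mill, home against the back board, has its axis 1 mm beyond the pad's centre.
- stand: Fixed wooden stand without a floor: back board 230 mm long, 60 high; four dividers 34 mm high, 8 thick, make three stalls 66 mm wide, 74 mm apart, open to roughly the robot's left. Origin on the worktop in the middle stall; +x points into the stalls, y along the row. Back board's front face at x = +27 mm, dividers' front ends at x = -22 mm; stall centres at x = 0, y = -74, 0, +74 mm.
- salt: salt shaker, 44 mm across, 90 mm tall, loose, in one of the other stalls; origin at the centre of its underside
- spice_jar: glass spice jar with dark lid, 44 mm across, 96 mm tall, loose, in one of the other stalls; origin at the centre of its underside
- tomato_tin: small tin, 57 mm across, 72 mm tall, loose bystander behind the work; origin at the centre of its underside
- corn_tin: green and gold tin, 75 mm across, 58 mm tall, loose bystander behind the work; origin at the centre of its underside
- mug: white coffee mug, 60 x 84 x 49 mm, loose bystander on the left; origin at the centre of its underside
- match_box: red match box, 36 x 53 x 15 mm, lying behind the work, loose bystander; origin at the centre of its underside
- choc_bar: wrapped chocolate bar, 56 x 149 x 11 mm, lying on the right, loose bystander; origin at the centre of its underside
- timer: red and white kitchen timer, 68 x 69 x 70 mm, loose bystander on the right; origin at the centre of its underside

How it is judged (in metres and radians):
On the way:
1. the fingers push the mill, standing on the worktop, at least 5 cm from where it stood (distance of mill from where it was at the start of the episode above 0.05 m and contact force between the fingers and mill above 0.1 N and angle between mill's own z axis and vertical below 0.2 rad and height (world z) of mill below 0.01 m).
At the end, for the whole second after the job is handed in: The pepper mill stands upright (within 0.05 rad) and at rest on the worktop in the stall with the cork pad, within about 7 mm of touching the back board and within 12 mm of the middle of the stall; the salt shaker, spice jar and other things are within 20 mm of where they stood (x of mill in the frame of cork_pad between -0.006 and 0.006 m and y of mill in the frame of cork_pad between -0.012 and 0.012 m and angle between mill's own z axis and vertical below 0.05 rad and height (world z) of mill below 0.004 m and linear speed of mill below 0.01 m/s and distance of each of salt, spice_jar, tomato_tin, corn_tin, mug, match_box, choc_bar, timer from where it was at the start of the episode below 0.02 m).
It fails at once if the mill tips (more than 0.25 rad) or is lifted off the worktop (15 mm) (angle between mill's own z axis and vertical above 0.25 rad or height (world z) of mill above 0.015 m).
It fails at once if the mill is taken between the fingers (horizontal distance between the grasp point and mill below 0.015 m and height (world z) of the grasp point below 0.19 m).
It fails at once if the fingers push the mill's black head (contact force between the fingers and mill_head above 1 N).
It fails at once if the mill is pushed hard (over 25 N) (contact force between the fingers and mill above 25 N).
It fails at once if a bystander is shifted by more than 20 mm or tipped (distance of any of salt, spice_jar, tomato_tin, corn_tin, mug, match_box, choc_bar, timer from where it was at the start of the episode above 0.02 m or angle between any of salt, spice_jar, tomato_tin, corn_tin, mug, match_box, choc_bar, timer's own z axis and vertical above 0.4 rad).
It also fails if it takes over 54 s, if anything falls off the work surface, if the arm or the gripper's body presses on something with over 40 N, if the wrist force passes 120 N, or if a joint passes its speed limit or range.

### The arm

A 6-joint arm with a two-finger parallel gripper is mounted at the origin on a cart in front of the work surface, level with it; the furniture and walls round the work are solid. World frame = base frame: x ahead of the robot, y to its left, z up, the work surface at z = 0. Lengths are in m, angles in degrees, forces in N, time in s.
With the tool pointing down it reaches from about 0.35 to 0.875 m from the base axis. Payload 4.2 kg.
Tool frame: the origin (TCP) lies on the centre line of the jaws, within the pads' length; the fingertips stand 19 mm ahead of it and the grasp point (between the pads) is the TCP; z points along the fingers, y is the line along which they close (so a half turn about z gives the same grasp; the last joint's range is limited). The gripper opens to 87 mm and grips with 3 to 60 N. Pads are 19 mm wide; open, the fingers measure 117 mm over their backs; the gripper's body (75 mm by 190 mm) begins 51 mm behind the grasp point.
Start: joints at [-61.387, 22.042, 0.453, 0, -68.411, -14.817], TCP at [0.149, -0.607, 0.242] pointing down, gripper open.
Joint ranges: [-179.83, 179.83], [-69.29, 118.12], [-61.27, 80.66], [-181.25, 117.63], [-171.15, -9.14], [-177.46, 177.46]. Speed limits (degrees/s): [159.86, 159.86, 180, 180, 180, 180].

### API

Orientations are given as a 3x3 rotation matrix whose columns are the frame's x, y, z axes.
In Python, from station import sense, capture, finish_job, search_frame, masks_of gives the robot as it stands.
- The arm moves only by the tool drive_tool, never from a script. Its argument "rows" is a list of rows, each a list of 7 numbers: the opening in per cent of the stroke, from 0 (shut) to 100 (fully open), then the shift along the world's x, y, z in mm, then the turn, a rotation vector about the world's x, y, z in rad. In form: [[fingers, dx, dy, dz, wx, wy, wz], ...]. A call has 1 to 5 rows; each row shifts and turns the commanded pose from where the row before left it; what a row does not reach is not made up. A row lasts 1/12 s, in which the tool goes at most 41.7 mm and 7.16 degrees, less where a joint would pass 70% of its speed; a pose out of reach is approached as far as the arm can. A call is refused whole if a number of a shift passes 41.7 or a number of a turn 0.125, either way. A call with a gripper value outside its range is refused whole. The fingers move at their own pace and stop on an object; the grip force is fixed at half the most. Time passes only in rows, so rows that do not move let the fingers close. It gives the time, the measured TCP pose, the force, the opening and the grip force at its end, in the units of the state.
- sense(): the state, without advancing time (a new reading comes with each control period).
- capture(name): name is "side" or "top" or "wrist"; returns a dict with "frame" (480x640x3 uint8, red, green, blue), "z_map" (480x640 float32, m along the optical axis (not along the pixel's ray), 0 where there is no reading), "fx", "fy", "cx", "cy" (pixels), "R" (3x3) and "t" (3): a world point X has camera coordinates R X + t; the wrist camera has in their place "T_tool_cam" (4x4, takes a point from camera to tool coordinates, whose origin is the TCP and whose axes are the flange's). Camera axes: x right, y down, z forward; pixel columns grow to the right and rows downward; lengths in m; the calibration is good to about 2 mm. A picture is of the moment at which its call begins: read the wrist's pose just before it.
- finish_job(): hands the job in; it is judged then, once.
Trained networks look in a picture, given as the dict that the camera call returned (one of the last four; its "shot" number tells which), for a name from the list of things; names that differ only in an ending like _2 or _b are one class to them, and where a whole thing is asked for, a point or a joint stands for the part that bears it (a point fixed in the world has none). Each returns a list of dicts, best first, with "p" (0 to 1); they miss things now and then, are a little off and sometimes report something else, mostly with a low value. They report only what shows in the picture. A call takes as long as a camera call.
- search_frame(label, picture): "xy" ([column, row] in pixels, amid what is visible of it).
- masks_of(label, picture): "region" (480x640 bool, what is visible of it) and "xy" ([column, row] in pixels, amid what is visible of it).
The state is a dict: "time_s": time; "joints": joint angles; "joint_velocities": joint speeds; "effort": joint torques, N m; "tcp_pos": TCP position; "ee_rot": TCP orientation; "wrist_force": force on the tool from outside, world axes, zero at the start; "moment": the same for the moment, N m; "gripper_width": opening from 0.0 (shut) to 1.0 (fully open); "gripper_force": force on a finger pad.
Only numpy, scipy, OpenCV 4.12 (cv2) and the standard library are available. Lean on these libraries where they do the work, as an engineer would, in place of code of your own. Each camera call takes 0.05 s, during which the arm holds its last target. There are 200 camera calls.

## Working session

There is one attempt and no reset: what is moved stays moved. The work goes in short steps, Python scripts to look and compute and a tool call to move; the robot and the scene stay as the last step left them, time stands still between calls to the robot, and variables do not carry over. Pictures are saved under pics/ and viewed, at most 10 in all, crops included, and the job is handed in when it is done.

Besides the shell and the picture viewer there is one more tool, called after "Emit:" as a command line: name --pt "numbers of a row" for each row, then --argument value for the rest. drive_tool: Moves the arm, as the interface text tells. Its arguments: {"type":"object","properties":{"rows":{"type":"array"}},"required":["rows"]}

```bash
mkdir -p pics
cat > h.py <<'E'
import numpy as np, cv2
from station import *
def world(c,mask):
    v,u=np.nonzero(mask&(c["z_map"]>0)); z=c["z_map"][v,u]
    P=np.c_[(u-c["cx"])/c["fx"]*z,(v-c["cy"])/c["fy"]*z,z]
    return (P-c["t"])@c["R"]
def save(c,n): cv2.imwrite("pics/"+n,cv2.cvtColor(c["frame"],cv2.COLOR_RGB2BGR))
E
python3 - <<'E'
from h import *
s=sense();print(s["time_s"],s["ee_rot"])
cs={n:capture(n) for n in("side","top")}
save(cs["side"],"a_side.png");save(cs["top"],"a_top.png")
for n,c in cs.items():
  print(n,"cam at",-c["R"].T@c["t"])
  for l in["mill","mill_head","cork_pad","stand","salt","spice_jar","timer","mug","choc_bar"]:
    for m in masks_of(l,c)[:3]:
      w=world(c,m["region"])
      if len(w): print(l,round(m["p"],2),np.round(m["xy"]),len(w),np.percentile(w,[3,50,97],axis=0).round(3).tolist())
E
```

```text
0.0 [[-9.71189235e-01 -2.38308724e-01 -6.49520644e-04]
 [-2.38309574e-01  9.71186976e-01  2.09854728e-03]
 [ 1.30703865e-04  2.19287352e-03 -9.99997587e-01]]
side cam at [0.39517208 1.17236766 1.03628104]
mill 0.76 [356. 245.] 1007 [[0.389, 0.059, 0.004], [0.409, 0.076, 0.1], [0.429, 0.086, 0.197]]
mill_head 0.55 [354. 226.] 325 [[0.392, 0.061, 0.145], [0.409, 0.075, 0.175], [0.425, 0.083, 0.199]]
mill_head 0.27 [333. 146.] 349 [[0.467, -0.545, 0.005], [0.494, -0.51, 0.042], [0.523, -0.497, 0.069]]
cork_pad 0.63 [339. 206.] 179 [[0.44, -0.255, -0.004], [0.465, -0.229, 0.0], [0.49, -0.202, 0.005]]
cork_pad 0.58 [333. 148.] 373 [[0.467, -0.549, 0.002], [0.494, -0.511, 0.042], [0.523, -0.497, 0.069]]
stand 0.8 [335. 194.] 919 [[0.356, -0.273, 0.001], [0.467, -0.255, 0.033], [0.579, -0.203, 0.06]]
salt 0.9 [360. 195.] 342 [[0.375, -0.248, 0.004], [0.394, -0.225, 0.046], [0.414, -0.216, 0.088]]
spice_jar 0.91 [312. 198.] 452 [[0.519, -0.234, 0.005], [0.538, -0.204, 0.058], [0.559, -0.194, 0.098]]
timer 0.87 [334. 147.] 370 [[0.467, -0.549, 0.003], [0.494, -0.511, 0.042], [0.523, -0.497, 0
[... 451 characters left out ...]
rk_pad 0.48 [393. 258.] 184 [[0.44, -0.252, -0.008], [0.462, -0.228, 0.002], [0.486, -0.205, 0.01]]
stand 0.76 [401. 254.] 485 [[0.357, -0.273, -0.002], [0.479, -0.255, 0.042], [0.574, -0.209, 0.068]]
salt 0.48 [392. 259.] 209 [[0.437, -0.253, -0.008], [0.462, -0.228, 0.002], [0.487, -0.206, 0.01]]
spice_jar 0.76 [391. 231.] 162 [[0.516, -0.236, 0.033], [0.533, -0.216, 0.094], [0.554, -0.197, 0.103]]
timer 0.7 [480. 247.] 306 [[0.463, -0.553, 0.029], [0.49, -0.523, 0.058], [0.519, -0.501, 0.074]]
timer 0.38 [176. 244.] 273 [[0.463, 0.497, 0.004], [0.494, 0.531, 0.027], [0.523, 0.553, 0.054]]
choc_bar 0.7 [464. 298.] 609 [[0.308, -0.559, -0.004], [0.332, -0.488, 0.008], [0.355, -0.42, 0.017]]
```

View pics/a_side.png

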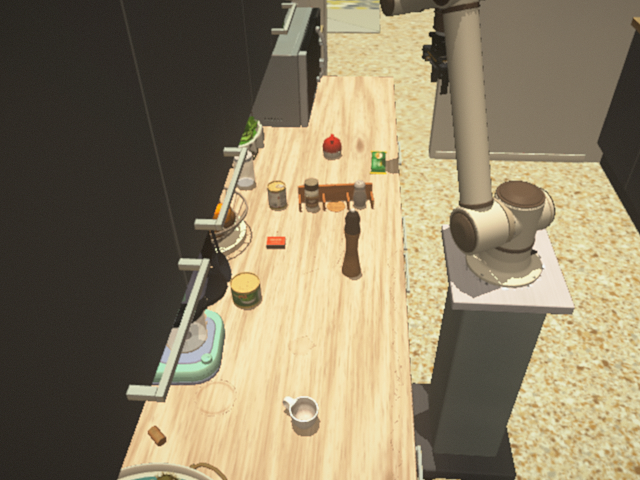

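View pics/a_top.png

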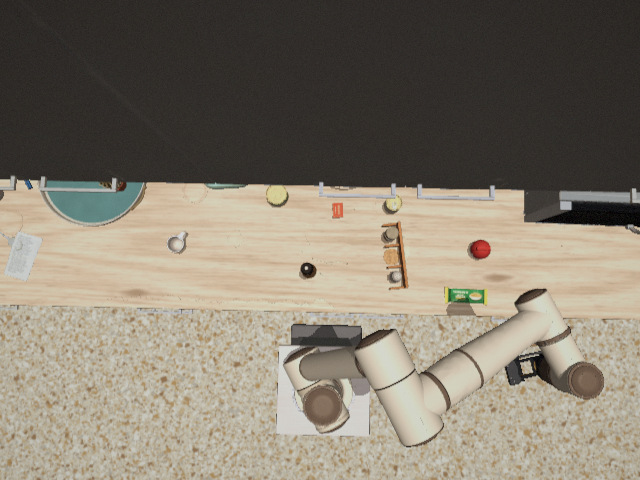

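Run:
```python
from h import *
from scipy.optimize import least_squares
c=capture("side")
full=np.ones((480,640),bool)
W=world(c,full)
def circ(P,r):
    f=lambda q:np.hypot(P[:,0]-q[0],P[:,1]-q[1])-r
    return least_squares(f,[np.median(P[:,0]),np.median(P[:,1])-r],loss="soft_l1",f_scale=.003)
near=W[(abs(W[:,0]-.409)<.05)&(abs(W[:,1]-.065)<.05)]
for a,b,r in[(.005,.02,.026),(.06,.13,.021),(.15,.19,.018)]:
    q=near[(near[:,2]>a)&(near[:,2]<b)];print(a,len(q),circ(q,r).x.round(4))
for n in("side","top"):
    c=capture(n)
    W=world(c,full)
    q=W[(W[:,0]>.33)&(W[:,0]<.6)&(W[:,1]>-.30)&(W[:,1]<-.2)&(W[:,2]>.052)&(W[:,2]<.066)]
    q=q[q[:,1]<-.245]
    ln=cv2.fitLine(q[:,:2].astype(np.float32),cv2.DIST_HUBER,0,.01,.01).ravel();print(n,"board top",len(q),ln,np.percentile(q,[1,99],axis=0))
    m=masks_of("cork_pad",c)[0]["region"].astype(np.uint8)
    mm=cv2.moments(m,True);print("pad px",mm["m10"]/mm["m00"],mm["m01"]/mm["m00"])
    w=world(c,m>0);print("pad",w.mean(0).round(4),w.min(0).round(3),w.max(0).round(3))
    # ray to z=0.002
    d=c["R"].T@np.array([(mm["m10"]/mm["m00"]-c["cx"])/c["fx"],(mm["m01"]/mm["m00"]-c["cy"])/c["fy"],1]);o=-c["R"].T@c["t"]
    print("ray",(o+d*(0.002-o[2])/d[2]).round(4))
```

```text
0.005 96 [0.4096 0.0598]
0.06 260 [0.409  0.0561]
0.15 213 [0.4093 0.0619]
side board top 149 [ 0.9928398   0.11945359  0.4562131  -0.25948343] [[ 0.35720296 -0.27736955  0.05213624]
 [ 0.57567248 -0.24586561  0.06324135]]
pad px 336.46629213483146 205.91011235955057
pad [ 4.641e-01 -2.310e-01  2.000e-04] [ 0.437 -0.265 -0.007] [ 0.493 -0.2    0.009]
ray [ 0.464  -0.2285  0.002 ]
top board top 176 [ 0.99287546  0.11915694  0.46069333 -0.26061255] [[ 0.35698085 -0.27644668  0.05214577]
 [ 0.57583151 -0.24709169  0.06569951]]
pad px 391.125 256.60096153846155
pad [ 0.4634 -0.2284  0.0011] [ 0.437 -0.257 -0.011] [ 0.491 -0.2    0.012]
ray [ 0.4633 -0.2284  0.002 ]
```

The side view shows the mill on the open worktop at about (352,250). The stand is at (335,195), with the cork pad in the middle stall at (337,206), between the spice jar (312,195) and the salt (360,195). In the top view the arm is parked low on the right at (525,365). I'll lift, swing over to behind the mill and yaw on the way.

```bash
python3 -c "
from h import *
c=capture('wrist');print(np.array(c['T_tool_cam']).round(3))"
```

```text
[[-0.    -0.969 -0.249  0.067]
 [ 1.    -0.    -0.    -0.001]
 [-0.    -0.249  0.969 -0.143]
 [ 0.     0.     0.     1.   ]]
```

Emit:
drive_tool --pt "28 0 0 37 0 0 0" --pt "28 0 0 37 0 0 0" --pt "28 0 0 36 0 0 0" --pt "28 20 33.7 0 0 0 0.066" --pt "28 20 33.7 0 0 0 0.066"

```text
time_s: 1.72
tcp_pos: [0.1893, -0.5407, 0.3538]
ee_rot: [[-0.931, -0.364, 0.003], [-0.364, 0.931, -0.005], [-0.001, -0.006, -1.0]]
wrist_force: [1.5, 1.2, -0.7]
gripper_width: 0.706
gripper_force: 0.0
```

Emit:
drive_tool --pt "28 20 33.7 0 0 0 0.066" --pt "28 20 33.7 0 0 0 0.066" --pt "28 20 33.7 0 0 0 0.066" --pt "28 20 33.7 0 0 0 0.066" --pt "28 20 33.7 0 0 0 0.066"

```text
time_s: 2.13
tcp_pos: [0.2894, -0.3693, 0.3518]
ee_rot: [[-0.761, -0.649, 0.001], [-0.649, 0.761, -0.0], [-0.0, -0.001, -1.0]]
wrist_force: [1.8, 0.1, 0.3]
gripper_width: 0.335
gripper_force: 0.0
```

Emit:
drive_tool --pt "28 20 33.7 0 0 0 0.066" --pt "28 20 33.7 0 0 0 0.066" --pt "28 20 33.7 0 0 0 0.066" --pt "28 4 34.8 0 0 0 0.066" --pt "28 4 34.8 0 0 0 0.066"

```text
time_s: 2.55
tcp_pos: [0.3575, -0.1986, 0.3515]
ee_rot: [[-0.509, -0.861, 0.0], [-0.861, 0.509, 0.0], [-0.0, -0.0, -1.0]]
wrist_force: [0.2, 0.4, -0.4]
gripper_width: 0.282
gripper_force: 0.0
```

Emit:
drive_tool --pt "28 4 34.8 0 0 0 0.066" --pt "28 4 34.8 0 0 0 0.066" --pt "28 4 34.8 0 0 0 0.066" --pt "28 4 34.8 0 0 0 0.066" --pt "28 4 34.8 0 0 0 0.066"

```text
time_s: 2.97
tcp_pos: [0.3767, -0.0247, 0.352]
ee_rot: [[-0.203, -0.979, 0.001], [-0.979, 0.203, 0.0], [-0.001, -0.001, -1.0]]
wrist_force: [0.6, 0.1, -0.4]
gripper_width: 0.279
gripper_force: 0.0
```

Emit:
drive_tool --pt "28 4 34.8 0 0 0 0.066" --pt "28 4 34.8 0 0 0 0.066" --pt "28 4 34.8 0 0 0 0.066" --pt "28 4 34.8 0 0 0 0.066" --pt "28 4 34.8 0 0 0 0.066"

```text
time_s: 3.38
tcp_pos: [0.3967, 0.1494, 0.352]
ee_rot: [[0.126, -0.992, 0.001], [-0.992, -0.126, 0.001], [-0.001, -0.001, -1.0]]
wrist_force: [0.8, -0.6, 0.2]
gripper_width: 0.28
gripper_force: 0.0
```

Emit:
drive_tool --pt "28 0 10 0 -0.108 -0.013 0" --pt "28 0 10 0 -0.108 -0.013 0" --pt "28 0 0 0 -0.108 -0.013 0" --pt "28 0 0 0 -0.108 -0.013 0" --pt "28 0 0 0 -0.108 -0.013 0"

```text
time_s: 3.8
tcp_pos: [0.3971, 0.1684, 0.3523]
ee_rot: [[0.104, -0.992, 0.065], [-0.847, -0.123, -0.517], [0.521, -0.001, -0.854]]
wrist_force: [-0.3, -0.3, -1.1]
gripper_width: 0.282
gripper_force: 0.0
```

Emit:
drive_tool --pt "28 0 0 0 -0.108 -0.013 0" --pt "28 0 0 0 0 0 0" --pt "28 0 0 0 0 0 0"

```text
time_s: 4.05
tcp_pos: [0.3969, 0.1684, 0.3506]
ee_rot: [[0.099, -0.992, 0.072], [-0.788, -0.123, -0.604], [0.608, 0.003, -0.794]]
wrist_force: [-0.1, -0.4, 0.3]
gripper_width: 0.28
gripper_force: 0.0
```

Emit:
drive_tool --pt "28 0 0 -36 0 0 0" --pt "28 0 0 -36 0 0 0" --pt "28 0 0 -36 0 0 0" --pt "28 0 0 -36 0 0 0" --pt "28 0 0 -36 0 0 0"

```text
time_s: 4.47
tcp_pos: [0.3975, 0.1677, 0.1712]
ee_rot: [[0.095, -0.993, 0.073], [-0.792, -0.12, -0.598], [0.603, -0.001, -0.798]]
wrist_force: [0.6, 0.6, -0.1]
gripper_width: 0.281
gripper_force: 0.0
```

Emit:
drive_tool --pt "28 0 0 -36 0 0 0" --pt "28 0 0 -36 0 0 0" --pt "28 0 0 -34 0 0 0" --pt "28 0 0 -20 0 0 0" --pt "28 0 0 -12 0 0 0"

```text
time_s: 4.88
tcp_pos: [0.3972, 0.1671, 0.0322]
ee_rot: [[0.096, -0.993, 0.071], [-0.789, -0.119, -0.602], [0.606, 0.002, -0.795]]
wrist_force: [0.2, 0.8, 0.4]
gripper_width: 0.277
gripper_force: 0.0
```

Emit:
drive_tool --pt "28 0 0 -5 0 0 0" --pt "28 0 0 -2 0 0 0" --pt "28 0 0 0 0 0 0"

```text
time_s: 5.13
tcp_pos: [0.3977, 0.1681, 0.0272]
ee_rot: [[0.096, -0.993, 0.073], [-0.79, -0.12, -0.601], [0.606, -0.0, -0.796]]
wrist_force: [0.0, -0.9, -0.4]
gripper_width: 0.278
gripper_force: 0.0
```

Run:
```python
from h import *
for n in("side",):
    c=capture(n);cv2.imwrite("pics/b.png",cv2.resize(c["frame"][140:340,240:460,::-1],None,fx=3,fy=3)[:600])
    W=world(c,np.ones((480,640),bool))
s=sense();print(s["tcp_pos"],s["wrist_force"])
```

```text
[0.39770402 0.16822503 0.02740509] [-0.01907139 -0.37778834 -0.39696576]
```

View pics/b.png

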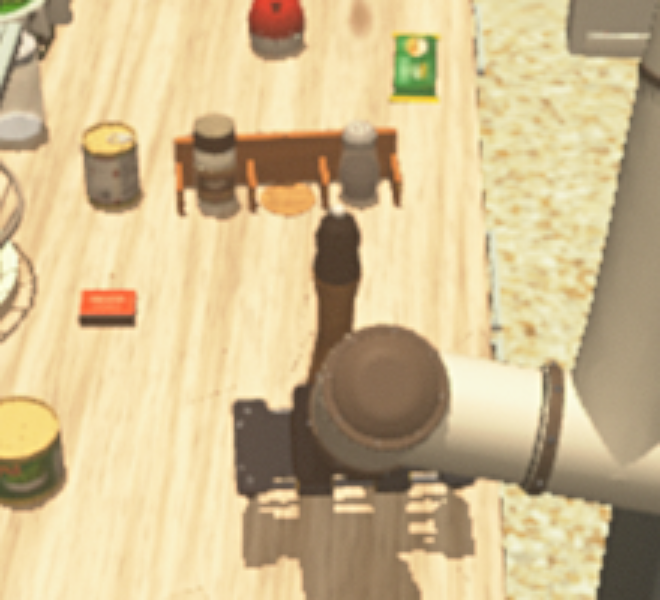

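The side crop shows the gripper leaning back behind the upright mill (mill at 338,280 in the crop), lined up with the middle stall at (288,195). Next I'll approach slowly.

Emit:
drive_tool --pt "28 1.2 -12 -2 0 0 0" --pt "28 1.2 -12 0 0 0 0" --pt "28 1.2 -12 0 0 0 0" --pt "28 1 -10 0 0 0 0" --pt "28 0.8 -7 0 0 0 0"

```text
time_s: 5.6
tcp_pos: [0.4023, 0.113, 0.025]
ee_rot: [[0.096, -0.993, 0.072], [-0.789, -0.12, -0.603], [0.607, 0.001, -0.794]]
wrist_force: [-0.0, -0.4, -0.0]
gripper_width: 0.28
gripper_force: 0.0
```

Emit:
drive_tool --pt "28 0.4 -4 0 0 0 0" --pt "28 0.4 -3 0 0 0 0" --pt "28 0.3 -3 0 0 0 0" --pt "28 0.3 -3 0 0 0 0" --pt "28 0.3 -3 0 0 0 0"

```text
time_s: 6.02
tcp_pos: [0.4044, 0.0989, 0.0245]
ee_rot: [[0.097, -0.993, 0.073], [-0.789, -0.122, -0.602], [0.607, 0.001, -0.795]]
wrist_force: [-0.9, 1.2, 0.5]
gripper_width: 0.279
gripper_force: 0.6
```

```bash
cat >> h.py <<'E'
from scipy.optimize import least_squares
PAD=np.array([.4635,-.2285]);N=np.array([.119,-.993]);R_=np.array([.993,.119])
def mill():
    s=sense();t=np.array(s["tcp_pos"]);print("tcp",t.round(4),"F",np.round(s["wrist_force"],1))
    for n in("side","top"):
        c=capture(n)
        for m in masks_of("mill",c)[:1]:
            w=world(c,m["region"]);q=w[w[:,2]>.15]
            if n=="side": 
                f=lambda a:np.hypot(q[:,0]-a[0],q[:,1]-a[1])-.018
                x=least_squares(f,[np.median(q[:,0]),np.median(q[:,1])-.018],loss="soft_l1",f_scale=.003).x
            else: q=w[w[:,2]>.185];x=np.median(q[:,:2],axis=0)
            d=x-PAD;print(n,round(m["p"],2),len(q),"mill",x.round(4),"stall xy",(d@N).round(4),(d@R_).round(4),"dist tcp",np.hypot(*(x-t[:2])).round(4),"tcp stall",((t[:2]-PAD)@N).round(4),((t[:2]-PAD)@R_).round(4))
    return c
E
python3 - <<'E'
from h import *
c=mill();cv2.imwrite("pics/c.png",cv2.resize(c["frame"][190:340,240:440,::-1],None,fx=3,fy=3))
E
```

```text
tcp [0.4044 0.0989 0.0245] F [-0.9  1.2  0.5]
side 0.6 285 mill [0.4095 0.0599] stall xy -0.2928 -0.0193 dist tcp 0.0393 tcp stall -0.3321 -0.0197
top 0.7 98 mill [0.4074 0.061 ] stall xy -0.2941 -0.0213 dist tcp 0.0381 tcp stall -0.3321 -0.0197
```

View pics/c.png

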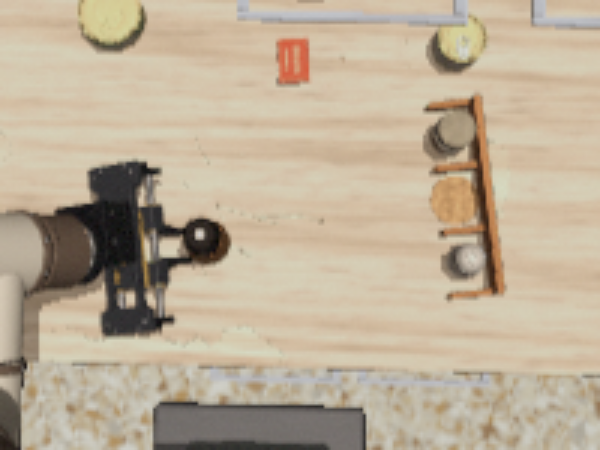

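The top crop shows both fingertips touching the mill foot at (205,240), centred, with the body well clear of it. The pad is at (452,200). I'll start pushing.

Emit:
drive_tool --pt "28 0.9 -4 0 0 0 0" --pt "28 1.3 -6 0 0 0 0" --pt "28 1.7 -8 0 0 0 0" --pt "28 1.7 -8 0 0 0 0" --pt "28 1.7 -8 0 0 0 0"

```text
time_s: 6.63
tcp_pos: [0.4114, 0.0636, 0.0245]
ee_rot: [[0.097, -0.993, 0.072], [-0.788, -0.121, -0.603], [0.607, 0.002, -0.794]]
wrist_force: [-0.5, 1.8, -0.1]
gripper_width: 0.282
gripper_force: 0.6
```

Emit:
drive_tool --pt "28 1.7 -8 0 0 0 0" --pt "28 1.7 -8 0 0 0 0" --pt "28 1.7 -8 0 0 0 0" --pt "28 1.3 -6 0 0 0 0" --pt "28 0.9 -4 0 0 0 0"

```text
time_s: 7.05
tcp_pos: [0.4184, 0.0292, 0.0246]
ee_rot: [[0.096, -0.993, 0.071], [-0.788, -0.12, -0.603], [0.608, 0.002, -0.794]]
wrist_force: [0.2, 1.0, 0.2]
gripper_width: 0.28
gripper_force: 0.5
```

```bash
python3 -c "
from h import *
mill()"
```

```text
tcp [0.4184 0.0292 0.0246] F [0.2 1.  0.2]
side 0.57 194 mill [ 0.4243 -0.0109] stall xy -0.2207 -0.013 dist tcp 0.0405 tcp stall -0.2612 -0.0141
top 0.58 95 mill [ 0.4192 -0.0103] stall xy -0.2219 -0.0181 dist tcp 0.0395 tcp stall -0.2612 -0.0141
```

Emit:
drive_tool --pt "28 0.9 -4 0 0 0 0" --pt "28 1.3 -6 0 0 0 0" --pt "28 1.7 -7.7 0 0 0 0" --pt "28 1.7 -7.7 0 0 0 0" --pt "28 1.7 -7.7 0 0 0 0"

```text
time_s: 7.67
tcp_pos: [0.4263, -0.0025, 0.0245]
ee_rot: [[0.098, -0.992, 0.073], [-0.789, -0.122, -0.602], [0.607, 0.001, -0.795]]
wrist_force: [-0.3, 0.7, 0.3]
gripper_width: 0.279
gripper_force: 0.6
```

Emit:
drive_tool --pt "28 1.7 -7.7 0 0 0 0" --pt "28 1.7 -7.7 0 0 0 0" --pt "28 1.7 -7.7 0 0 0 0" --pt "28 1.7 -7.7 0 0 0 0" --pt "28 1.7 -7.7 0 0 0 0"

```text
time_s: 8.08
tcp_pos: [0.4347, -0.0412, 0.0245]
ee_rot: [[0.098, -0.993, 0.073], [-0.789, -0.122, -0.603], [0.607, 0.001, -0.795]]
wrist_force: [-0.4, 2.2, 0.3]
gripper_width: 0.28
gripper_force: 0.6
```

Emit:
drive_tool --pt "28 1.7 -7.7 0 0 0 0" --pt "28 1.7 -7.7 0 0 0 0" --pt "28 1.7 -7.7 0 0 0 0" --pt "28 1.7 -7.7 0 0 0 0" --pt "28 1.7 -7.7 0 0 0 0"

```text
time_s: 8.5
tcp_pos: [0.443, -0.0798, 0.0244]
ee_rot: [[0.098, -0.993, 0.073], [-0.789, -0.122, -0.603], [0.607, 0.002, -0.795]]
wrist_force: [-0.4, 1.4, 0.9]
gripper_width: 0.277
gripper_force: 0.7
```

Emit:
drive_tool --pt "28 1.7 -7.7 0 0 0 0" --pt "28 1.7 -7.7 0 0 0 0" --pt "28 1.3 -6 0 0 0 0" --pt "28 0.9 -4 0 0 0 0" --pt "28 0.5 -2 0 0 0 0"

```text
time_s: 8.92
tcp_pos: [0.449, -0.1074, 0.0245]
ee_rot: [[0.097, -0.993, 0.072], [-0.789, -0.121, -0.603], [0.607, 0.002, -0.795]]
wrist_force: [-0.4, 1.4, 0.8]
gripper_width: 0.278
gripper_force: 0.6
```

Run:
```python
from h import *
c=mill();cv2.imwrite("pics/d.png",cv2.resize(c["frame"][190:340,290:490,::-1],None,fx=3,fy=3))
```

```text
tcp [ 0.449  -0.1074  0.0245] F [-0.4  1.4  0.8]
side 0.59 87 mill [ 0.4588 -0.1509] stall xy -0.0776 0.0046 dist tcp 0.0447 tcp stall -0.122 0.0
top 0.72 99 mill [ 0.4499 -0.1439] stall xy -0.0856 -0.0035 dist tcp 0.0365 tcp stall -0.122 0.0
```

View pics/d.png

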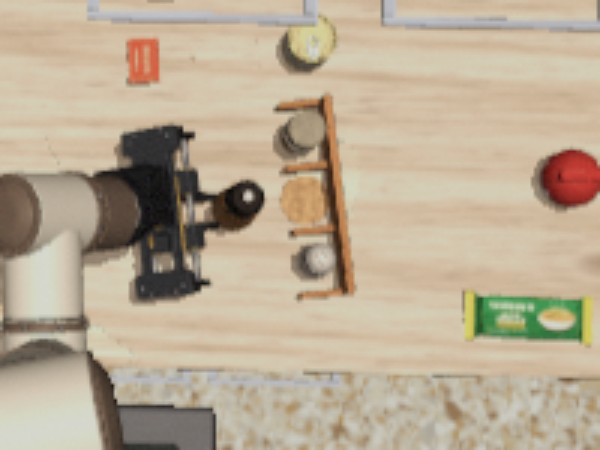

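The top crop shows the mill upright in the mouth line of the middle stall: foot at about (236,208), pad at (303,200), and the head offset is parallax. I'll push straight in and slow down near the back board.

Emit:
drive_tool --pt "28 0.6 -5 0 0 0 0" --pt "28 0.7 -6 0 0 0 0" --pt "28 0.7 -6 0 0 0 0" --pt "28 0.7 -6 0 0 0 0" --pt "28 0.7 -6 0 0 0 0"

```text
time_s: 9.53
tcp_pos: [0.4526, -0.1365, 0.0245]
ee_rot: [[0.097, -0.993, 0.072], [-0.789, -0.121, -0.603], [0.607, 0.001, -0.795]]
wrist_force: [-0.6, 1.3, 0.1]
gripper_width: 0.282
gripper_force: 0.6
```

Emit:
drive_tool --pt "28 0.7 -6 0 0 0 0" --pt "28 0.7 -6 0 0 0 0" --pt "28 0.7 -6 0 0 0 0" --pt "28 0.7 -6 0 0 0 0" --pt "28 0.7 -6 0 0 0 0"

```text
time_s: 9.95
tcp_pos: [0.456, -0.1665, 0.0245]
ee_rot: [[0.097, -0.993, 0.072], [-0.789, -0.121, -0.603], [0.607, 0.001, -0.794]]
wrist_force: [0.0, 1.4, -0.1]
gripper_width: 0.282
gripper_force: 0.6
```

Emit:
drive_tool --pt "28 0.5 -4 0 0 0 0" --pt "28 0.4 -3 0 0 0 0" --pt "28 0.3 -2.5 0 0 0 0" --pt "28 0.2 -2 0 0 0 0" --pt "28 0.2 -1.5 0 0 0 0"

```text
time_s: 10.37
tcp_pos: [0.4577, -0.179, 0.0245]
ee_rot: [[0.097, -0.993, 0.073], [-0.789, -0.121, -0.603], [0.607, 0.001, -0.794]]
wrist_force: [-1.0, 1.2, 0.6]
gripper_width: 0.281
gripper_force: 0.6
```

Run:
```python
from h import *
mill()
c=capture("side");cv2.imwrite("pics/e.png",cv2.resize(c["frame"][140:290,240:440,::-1],None,fx=4,fy=4))
```

```text
tcp [ 0.4577 -0.179   0.0245] F [-1.   1.2  0.6]
side 0.46 72 mill [ 0.4679 -0.2245] stall xy -0.0034 0.0048 dist tcp 0.0467 tcp stall -0.0499 0.0001
top 0.56 94 mill [ 0.4583 -0.2144] stall xy -0.0146 -0.0035 dist tcp 0.0354 tcp stall -0.0499 0.0001
```

View pics/e.png

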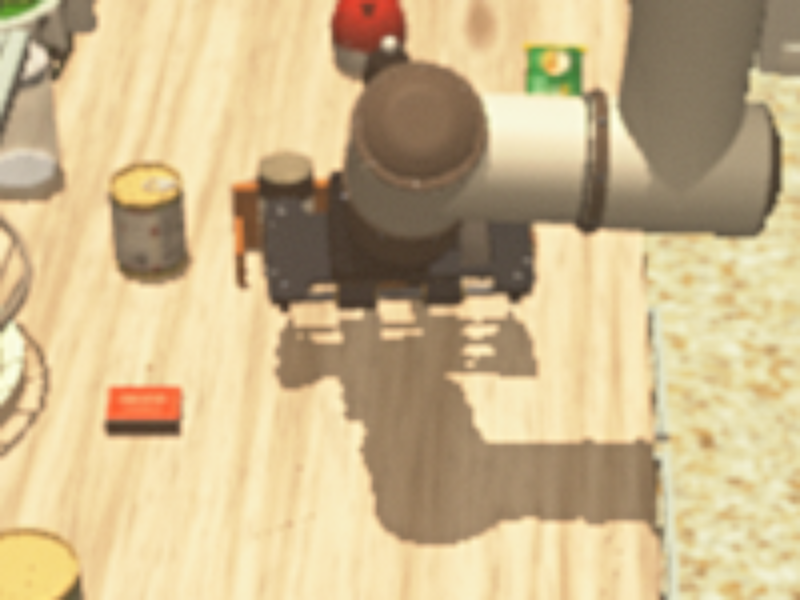

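The side crop shows the gripper in front of the stand, with jar and salt undisturbed. About 9 mm should remain, so I'll creep in and watch the force.

Emit:
drive_tool --pt "28 0.2 -1.5 0 0 0 0" --pt "28 0.2 -1.5 0 0 0 0" --pt "28 0.1 -1 0 0 0 0" --pt "28 0.1 -1 0 0 0 0"

```text
time_s: 10.95
tcp_pos: [0.4583, -0.1839, 0.0245]
ee_rot: [[0.097, -0.993, 0.073], [-0.789, -0.121, -0.603], [0.607, 0.001, -0.795]]
wrist_force: [-0.4, 1.5, 0.5]
gripper_width: 0.281
gripper_force: 0.6
```

Emit:
drive_tool --pt "28 0.1 -0.8 0 0 0 0" --pt "28 0.1 -0.7 0 0 0 0" --pt "28 0 0 0 0 0 0"

```text
time_s: 11.2
tcp_pos: [0.4585, -0.1855, 0.0246]
ee_rot: [[0.097, -0.993, 0.072], [-0.788, -0.121, -0.603], [0.607, 0.001, -0.794]]
wrist_force: [-0.4, 1.8, 0.6]
gripper_width: 0.278
gripper_force: 0.5
```

Still free sliding, with only friction force. I'll go on in sub-millimetre steps.

Emit:
drive_tool --pt "28 0.1 -0.8 0 0 0 0" --pt "28 0.1 -0.7 0 0 0 0"

```text
time_s: 11.37
tcp_pos: [0.4587, -0.1869, 0.0246]
ee_rot: [[0.097, -0.993, 0.073], [-0.789, -0.121, -0.603], [0.607, 0.001, -0.794]]
wrist_force: [0.5, 1.6, -0.6]
gripper_width: 0.283
gripper_force: 0.6
```

Emit:
drive_tool --pt "28 0.1 -0.5 0 0 0 0" --pt "28 0.1 -0.5 0 0 0 0"

```text
time_s: 11.53
tcp_pos: [0.4588, -0.1879, 0.0245]
ee_rot: [[0.097, -0.993, 0.073], [-0.789, -0.121, -0.603], [0.607, 0.001, -0.794]]
wrist_force: [0.2, 1.3, 0.7]
gripper_width: 0.276
gripper_force: 0.6
```

```bash
python3 -c "
from h import *
mill()"
```

```text
tcp [ 0.4588 -0.1879  0.0245] F [0.2 1.3 0.7]
side 0.38 55 mill [ 0.4706 -0.2356] stall xy 0.0079 0.0062 dist tcp 0.0491 tcp stall -0.0409 0.0002
top 0.78 85 mill [ 0.4581 -0.2223] stall xy -0.0068 -0.0046 dist tcp 0.0344 tcp stall -0.0409 0.0002
```

Emit:
drive_tool --pt "28 0.1 -0.5 0 0 0 0" --pt "28 0.1 -0.5 0 0 0 0"

```text
time_s: 11.9
tcp_pos: [0.459, -0.1888, 0.0245]
ee_rot: [[0.097, -0.993, 0.073], [-0.789, -0.121, -0.603], [0.607, 0.001, -0.795]]
wrist_force: [-0.3, 2.3, 0.2]
gripper_width: 0.282
gripper_force: 0.6
```

Emit:
drive_tool --pt "28 0.1 -0.5 0 0 0 0" --pt "28 0 -0.4 0 0 0 0"

```text
time_s: 12.07
tcp_pos: [0.4592, -0.1898, 0.0246]
ee_rot: [[0.097, -0.993, 0.073], [-0.789, -0.121, -0.603], [0.607, 0.001, -0.794]]
wrist_force: [0.0, 1.3, -0.2]
gripper_width: 0.277
gripper_force: 0.6
```

Emit:
drive_tool --pt "28 0 -0.4 0 0 0 0" --pt "28 0 0 0 0 0 0"

```text
time_s: 12.23
tcp_pos: [0.4592, -0.1902, 0.0246]
ee_rot: [[0.097, -0.993, 0.073], [-0.788, -0.121, -0.603], [0.607, 0.001, -0.794]]
wrist_force: [-0.2, 1.1, -0.1]
gripper_width: 0.28
gripper_force: 0.5
```

Emit:
drive_tool --pt "28 0.1 -0.4 0 0 0 0" --pt "28 0 -0.4 0 0 0 0"

```text
time_s: 12.4
tcp_pos: [0.4593, -0.1909, 0.0245]
ee_rot: [[0.097, -0.993, 0.073], [-0.788, -0.121, -0.603], [0.607, 0.001, -0.794]]
wrist_force: [-0.1, 1.4, 1.0]
gripper_width: 0.28
gripper_force: 0.6
```

Emit:
drive_tool --pt "28 0.1 -0.4 0 0 0 0" --pt "28 0 -0.4 0 0 0 0"

```text
time_s: 12.57
tcp_pos: [0.4594, -0.1918, 0.0246]
ee_rot: [[0.097, -0.993, 0.073], [-0.789, -0.121, -0.603], [0.607, 0.001, -0.794]]
wrist_force: [-0.0, 1.7, 0.1]
gripper_width: 0.281
gripper_force: 0.6
```

Run:
```python
from h import *
c=mill();cv2.imwrite("pics/f.png",cv2.resize(c["frame"][210:300,340:460,::-1],None,fx=6,fy=6))
```

```text
tcp [ 0.4594 -0.1918  0.0246] F [-0.   1.7  0.1]
  return _methods._mean(a, axis=axis, dtype=dtype,
  ret = ret.dtype.type(ret / rcount)
Traceback (most recent call last):
  File "h.py", line 18, in mill
    x=least_squares(f,[np.median(q[:,0]),np.median(q[:,1])-.018],loss="soft_l1",f_scale=.003).x
      ~~~~~~~~~~~~~^^^^^^^^^^^^^^^^^^^^^^^^^^^^^^^^^^^^^^^^^^^^^^^^^^^^^^^^^^^^^^^^^^^^^^^^^^
ValueError: Initial guess is outside of provided bounds
```

Emit:
drive_tool --pt "28 0.1 -0.4 0 0 0 0" --pt "28 0 -0.4 0 0 0 0"

```text
time_s: 12.83
tcp_pos: [0.4595, -0.1925, 0.0245]
ee_rot: [[0.097, -0.993, 0.073], [-0.789, -0.121, -0.603], [0.607, 0.001, -0.794]]
wrist_force: [0.6, 1.9, -0.4]
gripper_width: 0.282
gripper_force: 0.7
```

Emit:
drive_tool --pt "28 0.1 -0.4 0 0 0 0" --pt "28 0 -0.4 0 0 0 0"

```text
time_s: 13.0
tcp_pos: [0.4596, -0.193, 0.0244]
ee_rot: [[0.098, -0.993, 0.073], [-0.789, -0.122, -0.602], [0.607, 0.001, -0.795]]
wrist_force: [0.2, 4.0, 0.4]
gripper_width: 0.282
gripper_force: 1.6
```

The force has risen to 4 N, so the mill is home. I'll withdraw straight back and then up.

Emit:
drive_tool --pt "28 -0.2 2 0 0 0 0" --pt "28 -0.6 5 0 0 0 0" --pt "28 -1.8 15 0 0 0 0" --pt "28 -2.9 24 0 0 0 0" --pt "28 -3.6 30 0 0 0 0"

```text
time_s: 13.42
tcp_pos: [0.4499, -0.118, 0.0248]
ee_rot: [[0.093, -0.993, 0.07], [-0.788, -0.117, -0.604], [0.608, 0.001, -0.794]]
wrist_force: [1.1, 0.4, 0.2]
gripper_width: 0.282
gripper_force: 0.0
```

Emit:
drive_tool --pt "28 -4 34 5 0 0 0" --pt "28 -4 34 15 0 0 0" --pt "28 -4 34 20 0 0 0" --pt "28 -4 34 20 0 0 0" --pt "28 0 30 25 0 0 0"

```text
time_s: 13.83
tcp_pos: [0.4339, 0.0449, 0.1072]
ee_rot: [[0.1, -0.992, 0.071], [-0.787, -0.123, -0.605], [0.609, 0.004, -0.793]]
wrist_force: [2.3, 0.1, 0.1]
gripper_width: 0.283
gripper_force: 0.0
```

Emit:
drive_tool --pt "28 0 25 30 0 0 0" --pt "28 0 0 0 0 0 0" --pt "28 0 0 0 0 0 0"

```text
time_s: 14.08
tcp_pos: [0.4365, 0.0703, 0.1382]
ee_rot: [[0.097, -0.992, 0.077], [-0.789, -0.124, -0.601], [0.606, -0.003, -0.795]]
wrist_force: [-0.1, 0.8, -0.8]
gripper_width: 0.28
gripper_force: 0.0
```

Run:
```python
from h import *
c=mill()
s=capture("side")
for l in("salt","spice_jar"):
    m=masks_of(l,s)[0];print(l,np.median(world(s,m["region"]),axis=0).round(3))
m=masks_of("mill",s)[0];w=world(s,m["region"])
for a,b,r in((.003,.025,.026),(.15,.19,.018)):
    q=w[(w[:,2]>a)&(w[:,2]<b)]
    if len(q)>5:print(a,len(q),least_squares(lambda p:np.hypot(*(q[:,:2]-p).T)-r,np.median(q[:,:2],axis=0)-[0,r],loss="soft_l1",f_scale=.003).x.round(4))
v=np.vstack([cv2.resize(s["frame"][130:220,270:390],None,fx=5,fy=5)[:300],cv2.resize(c["frame"][215:300,350:470],None,fx=5,fy=5)[:300]])
cv2.imwrite("pics/g.png",v[:,:,::-1])
```

```text
tcp [0.4365 0.0703 0.1382] F [-0.1  0.8 -0.8]
side 0.91 231 mill [ 0.4639 -0.2313] stall xy 0.0029 0.0 dist tcp 0.3029 tcp stall -0.2999 0.0087
top 0.52 99 mill [ 0.4605 -0.2277] stall xy -0.0012 -0.0028 dist tcp 0.2989 tcp stall -0.2999 0.0087
salt [ 0.625 -0.028  0.014]
spice_jar [ 0.537 -0.203  0.059]
0.15 157 [ 0.4636 -0.23  ]
```

View pics/g.png

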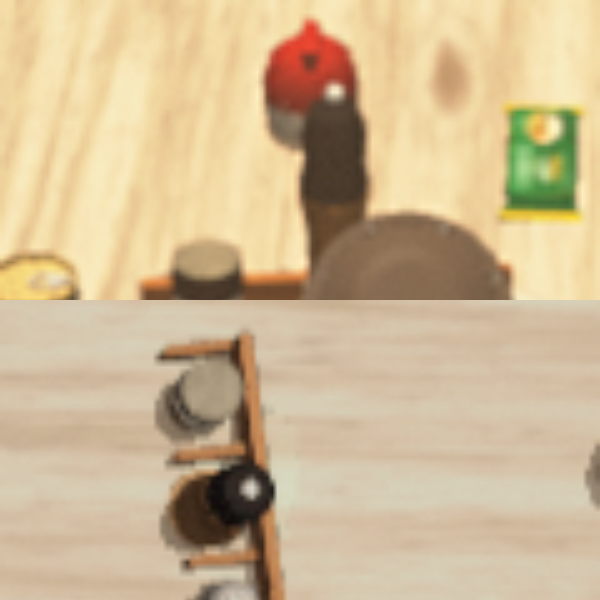

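The upper half shows the mill upright behind the arm (335,180). The lower half shows it in the middle stall against the back board (foot at 210,510), with jar and salt in place. Estimated mill position is about (+2, 0) mm in the stall, and the hand is clear, so I'm handing in.

```bash
python3 -c "
from station import *
print(finish_job())"
```

```text
the job is handed in; nothing more can be done
None
```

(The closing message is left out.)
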